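# Pull the boxed-in sample can from the rack

### The job

The red-capped sample can is boxed in on the rack: park the blue-capped can on the blue stand and the green-capped can on the green stand, then fetch the red-capped can out and set it on the red stand. After that put the blue-capped and green-capped cans back on the rack, each exactly where it stood at the start. Every can ends upright, centred on its place and let go; never tip a can over, and do not disturb the uncapped can standing by itself near the stands or the white cup.

Things in the scene. Friction and masses are not known exactly. Their poses are not given: they have to be found in the camera images.
- blue_can: upright loose orange can with a blue cap: 57 mm diameter, 159 mm tall with its cap (top 12 mm), about 0.38 kg. Origin: centre of its underside, z up; yaw means nothing. Grip 120 to 130 mm above the underside (lower down, the gripper's body may meet the cap). Starts on one of the rack's two outer places (which one varies), where it must return.
- green_can: upright loose orange can with a green cap: 57 mm diameter, 159 mm tall with its cap (top 12 mm), about 0.38 kg. Origin: centre of its underside, z up; yaw means nothing. Grip 120 to 130 mm above the underside (lower down, the gripper's body may meet the cap). Starts on one of the rack's two outer places (which one varies), where it must return.
- red_can: upright loose orange can with a red cap: 57 mm diameter, 159 mm tall with its cap (top 12 mm), about 0.38 kg. Origin: centre of its underside, z up; yaw means nothing. Grip 120 to 130 mm above the underside (lower down, the gripper's body may meet the cap). Starts on the rack's middle place.
- blue_stand: flat round stand with a blue rim and grey centre, 92 mm diameter, fixed to the table. Origin: centre of its underside on the table; its flat top is 8 mm above that.
- green_stand: flat round stand with a green rim and grey centre, 92 mm diameter, fixed to the table. Origin: centre of its underside on the table; its flat top is 8 mm above that.
- red_stand: flat round stand with a red rim and grey centre, 92 mm diameter, fixed to the table. Origin: centre of its underside on the table; its flat top is 8 mm above that.
- rack: fixed metal plate 96 x 220 x 6 mm, origin under its centre. Cans stand on it at y = -66, 0, +66 mm, too close for a finger between. Two upright steel plates at x = +-39.5 mm (5 mm thick, y -22 to 22 mm, top 150 mm above table) flank the middle can: grip it closing along rack y, both neighbours gone; outer cans closing along rack x. A yellow stop box hangs 0.25 m up, beyond the rack: keep clear.
- plain_can: orange drink can without a cap (bare metal top), standing by itself on the table near the stands, 57 mm diameter, 156 mm tall, loose, a bystander. Origin: centre of its underside.
- cup: white sampling cup, 69 mm diameter, 84 mm tall, loose, a bystander. Origin: centre of its underside.
Things that resemble listed ones, but are neither listed nor needed, are in the scene too. Leave any purple look-alike of the green_can alone.

How it is judged:
By the outcome, as a careful person would: the job done as asked, in the order asked, and still so for the second after the job is handed in, with the robot touching nothing.
It also fails if it takes over 128 s, if anything falls off the work surface, if the arm or the gripper's body presses on something with over 40 N, if the wrist force passes 120 N, or if a joint passes its speed limit or range.

### The arm

A 6-joint arm with a two-finger parallel gripper is mounted at the origin on a cart in front of the work surface, level with it; the furniture and walls round the work are solid. World frame = base frame: x ahead of the robot, y to its left, z up, the work surface at z = 0. Lengths are in m, angles in rad, forces in N, time in s.
With the tool pointing down it reaches from about 0.375 to 0.975 m from the base axis. Payload 3.8 kg.
Tool frame: the origin (TCP) lies midway between the tips of the shut fingers; the grasp point (between the pads) lies 19 mm behind it; z points along the fingers, y is the line along which they close (so a half turn about z gives the same grasp; the last joint's range is limited). The gripper opens to 85 mm and grips with 20 to 120 N. Pads are 22 mm wide; open, the fingers measure 114 mm over their backs; the gripper's body (76 mm by 85 mm) begins 54 mm behind the grasp point. The pads swing forward as they close: fully open they stand 13 mm farther back than shut.
Start: joints at [-1.31, 0.264, 1.604, -0, 1.274, -0.037], TCP at [0.198, -0.645, 0.194] pointing down, gripper open.
Joint ranges: [-2.63, 2.63], [-0.94, 2.18], [0.31, 2.57], [-1.31, 4.45], [0, 2.66], [-2.55, 2.55]. Speed limits (rad/s): [2.57, 2.57, 3.14, 3.14, 3.14, 3.14].

### API

Orientations are given as a rotation vector (axis times angle).
In Python, from workcell import status, read_camera, workorder, masks_of gives the robot as it stands.
- The arm moves only by the tool drive_tool, never from a script. Its argument "rows" is a list of rows, each a list of 7 numbers: the turn, a rotation vector about the tool's x, y, z in degrees, then the shift along the tool's x, y, z in m, then the opening, from 0 (shut) to 1 (fully open). In form: [[ax, ay, az, tx, ty, tz, claw], ...]. A call has 1 to 8 rows; each row shifts and turns the commanded pose from where the row before left it, along the tool's axes as they then stand; what a row does not reach is not made up. A row lasts 1/12 s, in which the tool goes at most 41.7 mm and 7.16 degrees, less where a joint would pass 70% of its speed; a pose out of reach is approached as far as the arm can. A call is refused whole if a number of a shift passes 0.0417 or a number of a turn 7.16, either way. A call with a gripper value outside its range is refused whole. The fingers move at their own pace and stop on an object; "force" is the grip in N (left out, the last holds). Time passes only in rows, so rows that do not move let the fingers close. It gives the time, the measured TCP pose, the force, the opening and the grip force at its end, in the units of the state.
- status.read_state(): the state, without advancing time (a new reading comes with each control period).
- read_camera(name): name is "scene" or "side" or "wrist"; returns a dict with "color" (420x560x3 uint8, red, green, blue), "intrinsics" (3x3 intrinsics, pixels), "world_from_camera" (4x4, takes a point from camera to world coordinates); the wrist camera has in their place "mount" (4x4, takes a point from camera to tool coordinates, whose origin is the TCP and whose axes are the flange's). Camera axes: x right, y up, looking along -z (the intrinsics and any distortion apply to the point x, -y, -z); pixel columns grow to the right and rows downward; lengths in m; the calibration is good to about 2 mm. A picture is of the moment at which its call begins: read the wrist's pose just before it. There is no depth.
- workorder.finish_job(): hands the job in; it is judged then, once.
Trained networks look in a picture, given as the dict that the camera call returned (one of the last four; its "shot" number tells which), for a name from the list of things; names that differ only in an ending like _2 or _b are one class to them, and where a whole thing is asked for, a point or a joint stands for the part that bears it (a point fixed in the world has none). Each returns a list of dicts, best first, with "score" (0 to 1); they miss things now and then, are a little off and sometimes report something else, mostly with a low value. They report only what shows in the picture. A call takes as long as a camera call. They do not tell look-alikes from the thing itself.
- masks_of(picture, name): "mask" (420x560 bool, what is visible of it) and "bbox" ([left, top, right, bottom] in pixels, round what is visible of it).
The state is a dict: "time": time; "q": joint angles; "joint_vel": joint speeds; "joint_torque": joint torques, N m; "tool_pos": TCP position; "tcp_rot": TCP orientation; "wrist_force": force on the tool from outside, world axes, zero at the start; "torque": the same for the moment, N m; "width": opening from 0.0 (shut) to 1.0 (fully open); "grip_force": force on a finger pad.
Only numpy, scipy, OpenCV 4.12 (cv2) and the standard library are available. Lean on these libraries where they do the work, as an engineer would, in place of code of your own. Each camera call takes 0.05 s, during which the arm holds its last target. There are 200 camera calls.

## Working session

There is one attempt and no reset: what is moved stays moved. The work goes in short steps, Python scripts to look and compute and a tool call to move; the robot and the scene stay as the last step left them, time stands still between calls to the robot, and variables do not carry over. Pictures are saved under pics/ and viewed, at most 14 in all, crops included, and the job is handed in when it is done.

Besides the shell and the picture viewer there is one more tool, called after "Emit:" as a command line: name --pt "numbers of a row" for each row, then --argument value for the rest. drive_tool: Moves the arm, as the interface text tells. Its arguments: {"type":"object","properties":{"rows":{"type":"array"},"force":{"type":"number"}},"required":["rows"]}

```bash
mkdir -p pics
cat > a.py <<'E'
from workcell import status, read_camera, workorder, masks_of
import cv2, pickle
for n in ("scene","side"):
    p=read_camera(n); cv2.imwrite(f"pics/{n}0.png",p["color"][:,:,::-1])
    out={}
    for k in ["blue_can","green_can","red_can","blue_stand","green_stand","red_stand","rack","plain_can","cup"]:
        r=masks_of(p,k); out[k]=r
        print(n,k,[(round(d["score"],2),[int(v) for v in d["bbox"]]) for d in r][:5])
    pickle.dump((p,out),open(n+".pkl","wb"))
    print(p["intrinsics"].tolist(),p["world_from_camera"].round(3).tolist(),[k for k in p])
print(status.read_state())
E
python3 a.py
```

```text
scene blue_can [(0.59, [315, 126, 346, 201])]
scene green_can [(0.94, [211, 102, 241, 176]), (0.77, [259, 107, 290, 184]), (0.43, [280, 189, 319, 276])]
scene red_can [(0.75, [284, 114, 316, 190])]
scene blue_stand [(0.93, [163, 179, 205, 211])]
scene green_stand [(0.62, [322, 223, 372, 263])]
scene red_stand [(0.64, [222, 216, 270, 252])]
scene rack [(0.7, [245, 119, 351, 216])]
scene plain_can [(0.64, [284, 191, 318, 274])]
scene cup [(0.7, [382, 166, 420, 218])]
[[424.27409291076094, 0.0, 277.82982971324554], [0.0, 424.27409291076094, 205.93359219057294], [0.0, 0.0, 1.0]] [[0.411, 0.592, -0.693, -0.085], [-0.912, 0.267, -0.312, -0.451], [0.0, 0.76, 0.65, 0.574], [0.0, 0.0, 0.0, 1.0]] ['color', 'intrinsics', 'world_from_camera', 'shot']
side blue_can [(0.59, [318, 152, 350, 232])]
side green_can [(0.82, [245, 129, 266, 195]), (0.58, [272, 136, 303, 198])]
side red_can [(0.97, [298, 143, 327, 219])]
side blue_stand [(0.92, [186, 194, 226, 215])]
side green_stand [(0.58, [315, 247, 352, 274])]
side red_stand [(0.73, [222, 224, 261, 254])]
side rack [(0.82, [292, 152, 353, 240]), (0.7
[... 393 characters left out ...]
'world_from_camera', 'shot']
{'time': 1.0, 'q': array([-1.30990643e+00,  2.63868776e-01,  1.60396559e+00,  2.52940890e-05,
        1.27372249e+00, -3.68946752e-02]), 'joint_vel': array([-0.00234519, -0.00136066,  0.00186208, -0.00092302,  0.00150136,
       -0.00097352]), 'joint_torque': array([-5.09023430e-04, -5.15077686e+01, -3.67741835e+01,  2.05876404e-05,
        9.27533874e-04,  1.38087762e-05]), 'tool_pos': array([ 0.19805942, -0.64529602,  0.1938194 ]), 'tcp_rot': array([3.10680330e+00, 4.66016162e-01, 4.40390037e-05]), 'wrist_force': array([0.20734747, 0.52222534, 0.09654748]), 'torque': array([-0.01425515,  0.0245216 ,  0.02201003]), 'grip_force': 0.0, 'width': 0.9993769183045398}
```

View pics/scene0.png

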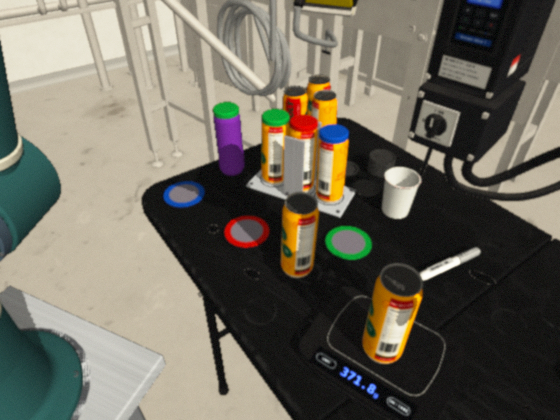

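View pics/side0.png

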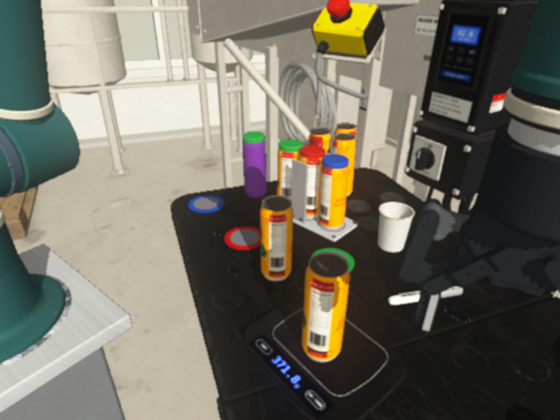

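Scene: on the rack green cap is at (275,118), red at (301,127) and blue at (334,134). The stands are blue (184,194), red (246,231) and green (348,242). The plain can is at (298,235), the cup at (400,192), a look-alike on a scale at (395,310) and the purple look-alike at (229,140). The side view agrees. Next I fit positions.

```bash
cat > h.py <<'E'
import numpy as np, cv2
from scipy.optimize import least_squares
def project(p,X):
    T=np.linalg.inv(p["world_from_camera"]); c=X@T[:3,:3].T+T[:3,3]; K=p["intrinsics"]
    return np.c_[K[0,0]*c[:,0]/-c[:,2]+K[0,2], K[1,1]*-c[:,1]/-c[:,2]+K[1,2]]
t=np.linspace(0,2*np.pi,90)
def cyl(x,y,r,z0,z1):
    return np.vstack([np.c_[x+r*np.cos(t),y+r*np.sin(t),0*t+z] for z in (z0,z1)])
def bb(P): return np.r_[P.min(0),P.max(0)]
def colmask(p,col,box):
    hsv=cv2.cvtColor(p["color"],cv2.COLOR_RGB2HSV).astype(int); H,S,V=hsv[...,0],hsv[...,1],hsv[...,2]
    m={"blue":(H>100)&(H<125),"green":(H>45)&(H<85),"red":(H<6)|(H>172)}[col]&(S>110)&(V>50)
    z=np.zeros_like(m); l,t_,r,b=box; z[t_:b,l:r]=1; m=(m&z).astype(np.uint8)
    n,L,st,_=cv2.connectedComponentsWithStats(m)
    return L==1+np.argmax(st[1:,4])
def fit(obs,r,z0,z1,x0=(.6,-.3)):
    # obs: list of (picture, bbox, weights)
    def f(v): return np.concatenate([(bb(project(p,cyl(*v,r,z0,z1)))-b)*w for p,b,w in obs])
    s=least_squares(f,x0); return s.x,f(s.x)
def mb(m):
    y,x=np.nonzero(m); return np.array([x.min(),y.min(),x.max()+1,y.max()+1])-.5
E
cat > b.py <<'E'
from h import *; import pickle
D={n:pickle.load(open(n+".pkl","rb")) for n in("scene","side")}
box={"scene":{"blue_can":(314,120,352,152),"green_can":(256,105,292,130),"red_can":(284,110,320,142),"blue_stand":(160,175,208,215),"green_stand":(320,220,378,266),"red_stand":(220,210,274,255)},
"side":{"blue_can":(316,148,354,175),"green_can":(272,134,306,160),"red_can":(298,140,329,166),"blue_stand":(182,190,230,218),"red_stand":(220,220,266,256)}}
W=np.ones(4)
for k in box["scene"]:
    col=k.split("_")[0]; obs=[]
    for n in D:
        if k not in box[n]: continue
        w=W.copy()
        if n=="side" and k=="red_stand": w[2]=0
        if k=="red_can": w[2:]=[0,.3]
        obs.append((D[n][0],mb(colmask(D[n][0],col,box[n][k])),w))
    a=(0.0285,.153,.165) if "can" in k else (.046,.002,.008)
    for o in [obs]+[[q] for q in obs]:
        v,r=fit(o,*a); print(k,v.round(4),r.round(1))
for k,r,h in(("plain_can",.0285,.156),("cup",.0345,.084)):
    obs=[(D[n][0],np.array([d for d in D[n][1][k]][-1]["bbox"],float),W) for n in D]
    v,e=fit(obs,r,0,h); print(k,v.round(4),e.round(1))
obs=[(D["scene"][0],np.array(D["scene"][1]["green_can"][0]["bbox"],float),W)]; print("purple",fit(obs,.0285,0,.159))
obs=[(D["scene"][0],np.array([362,263,424,364.]),W)]; print("scale can",fit(obs,.0285,0.02,.176))
E
python3 b.py
```

```text
blue_can [ 0.5939 -0.2606] [-0.3 -1.  -0.4  1.2 -1.3 -1.9  2.   1.4]
blue_can [ 0.5948 -0.261 ] [ 0.  -1.2 -0.   1. ]
blue_can [ 0.5934 -0.26  ] [-1.6 -1.9  1.6  1.4]
green_can [ 0.6043 -0.1347] [-0.8 -1.  -0.1  1.4 -0.7 -0.8  1.7  0.4]
green_can [ 0.6056 -0.1351] [-0.3 -1.3  0.3  1.1]
green_can [ 0.6034 -0.1339] [-1.2 -0.7  1.2  0.5]
red_can [ 0.6187 -0.1896] [-0.6  0.2  0.  -2.4  0.6  2.2  0.  -2.1]
red_can [ 0.6169 -0.1917] [-0.   0.8  0.  -2.3]
red_can [ 0.6245 -0.1837] [-0.   0.9  0.  -2.6]
blue_stand [0.4767 0.0232] [-1.3 -1.3  0.7  0.9 -0.8 -1.2  1.6  1.2]
blue_stand [0.477  0.0226] [-1.  -1.2  1.   0.9]
blue_stand [0.4768 0.0246] [-1.2 -1.4  1.2  1. ]
green_stand [ 0.4821 -0.341 ] [-0.9 -0.7  0.9  0.5]
green_stand [ 0.4821 -0.341 ] [-0.9 -0.7  0.9  0.5]
red_stand [ 0.4296 -0.1522] [-0.4 -0.8  0.4  0.5 -0.  -0.8  0.   0.8]
red_stand [ 0.4295 -0.1523] [-0.4 -0.8  0.4  0.6]
red_stand [ 0.4298 -0.1521] [ 0.  -0.9  0.   0.7]
plain_can [ 0.3899 -0.276 ] [-2.5 -3.7  1.   4.6  0.9 -5.   0.6  2.5]
cup [ 0.6239 -0.4008] [-3.6 -1.9  1.6 -0.2 -0.9  0.4  2.2  2.1]
purple (array([ 0.59749   , -0.02272803]), array([-0.60322845, -1.45338441,  0.67780453,  1.13241003]))
scale can (array([ 0.2788899 , -0.44980871]), array([-1.52754372, -2.98680716,  1.25389713,  2.45624765]))
```

```bash
cat > c.py <<'E'
from h import *; import pickle
from workcell import read_camera
D={n:pickle.load(open(n+".pkl","rb"))[0] for n in("scene","side")}
def ray(p,u,v):
    K=p["intrinsics"];d=np.array([(u-K[0,2])/K[0,0],-(v-K[1,2])/K[1,1],-1]);T=p["world_from_camera"]
    return T[:3,3],T[:3,:3]@d
# yellow box lower-left / lower-right corner guesses: side and scene
for s,c in (((315,36),(292,0)),((372,56),(350,12))):
    o1,d1=ray(D["side"],*s);o2,d2=ray(D["scene"],*c)
    k=np.linalg.lstsq(np.c_[d1,-d2],o2-o1,rcond=None)[0]; print((o1+k[0]*d1).round(3),(o2+k[1]*d2).round(3))
p=read_camera("wrist"); print(p["mount"].round(4).tolist(),p["intrinsics"].round(1).tolist())
E
python3 c.py
```

```text
[ 0.644 -0.159  0.383] [ 0.638 -0.152  0.37 ]
[ 0.759 -0.23   0.34 ] [ 0.754 -0.225  0.328]
[[-0.0006, 0.9447, 0.3278, 0.0857], [1.0, 0.0003, 0.0008, -0.0004], [0.0006, 0.3278, -0.9447, -0.1794], [0.0, 0.0, 0.0, 1.0]] [[315.0, 0.0, 279.7], [0.0, 315.0, 210.3], [0.0, 0.0, 1.0]]
```

Emit:
drive_tool --pt "0 0 0 0 0 -0.04 1" --pt "0 0 0 0 0 -0.04 1" --pt "0 0 -7 0 0 -0.03 1" --pt "0 0 -7 0.02 -0.03 0 1" --pt "0 0 -7 0.02 -0.03 0 1" --pt "0 0 -7 0.03 -0.02 0 1" --pt "0 0 -7 0.03 -0.02 0 1" --pt "0 0 -7 0.03 -0.01 0 1"

```text
time: 1.72
tool_pos: [0.2343, -0.4722, 0.304]
tcp_rot: [-2.729, -1.556, -0.0]
wrist_force: [0.5, -0.3, -0.2]
width: 1.001
grip_force: 0.0
```

Emit:
drive_tool --pt "0 0 0 0.04 0.01 0 1" --pt "0 0 0 0.04 0.01 0 1" --pt "0 0 0 0.04 0.01 0 1" --pt "0 0 0 0.04 0.01 0 1" --pt "0 0 0 0.04 0.01 0 1" --pt "0 0 0 0.04 0.01 0 1" --pt "0 0 0 0.04 0.01 0 1" --pt "0 0 0 0.04 0.01 0 1"

```text
time: 2.38
tool_pos: [0.4689, -0.2392, 0.3042]
tcp_rot: [2.733, 1.548, 0.001]
wrist_force: [0.0, -0.3, -0.5]
width: 1.001
grip_force: 0.0
```

Emit:
drive_tool --pt "0 0 -6.4 0.04 0.01 0 1" --pt "0 0 -6.4 0 0 0 1" --pt "0 0 -6.4 0 0 0 1" --pt "0 0 -6.4 0 0 0 1" --pt "0 0 0 0 0 0 1" --pt "0 0 0 0 0 0 1"

```text
time: 2.88
tool_pos: [0.4969, -0.2117, 0.3038]
tcp_rot: [2.325, 2.112, 0.0]
wrist_force: [0.0, -0.1, 0.9]
width: 0.998
grip_force: 0.0
```

```bash
cat > w.py <<'E'
from h import *; import pickle,sys
from workcell import read_camera,status,masks_of
from scipy.spatial.transform import Rotation as R
def shot(name=None):
    s=status.read_state(); p=read_camera("wrist"); T=np.eye(4); T[:3,:3]=R.from_rotvec(s["tcp_rot"]).as_matrix(); T[:3,3]=s["tool_pos"]
    p["world_from_camera"]=T@p["mount"]
    if name: cv2.imwrite(f"pics/{name}.png",p["color"][:,:,::-1]); pickle.dump(p,open(name+".pkl","wb"))
    return p,s
E
python3 -c "
from w import *
p,s=shot('w1');print(s['tool_pos'],s['q'].round(3))
for k in ['blue_can','green_can','red_can','blue_stand','green_stand','red_stand','plain_can','cup']:
    print(k,[(round(d['score'],2),[int(v) for v in d['bbox']]) for d in masks_of(p,k)][:5])
for n,c in dict(blue=(.594,-.261,.165),green=(.604,-.135,.165),bs=(.477,.023,.008),gs=(.482,-.341,.008),rs=(.43,-.152,.008)).items(): print(n,project(p,np.array([c])))
"
```

```text
[ 0.49689753 -0.2116795   0.303814  ] [-0.449 -0.043  1.743  0.     1.442 -0.353]
blue_can [(0.87, [328, 168, 396, 243])]
green_can [(0.86, [328, 68, 409, 128]), (0.75, [325, 0, 389, 34])]
red_can [(0.87, [334, 122, 406, 188]), (0.3, [331, 169, 397, 242])]
blue_stand [(0.85, [216, 0, 275, 22])]
green_stand [(0.65, [248, 207, 303, 264])]
red_stand [(0.68, [200, 92, 261, 156])]
plain_can [(0.94, [168, 193, 232, 268])]
cup [(0.94, [339, 244, 385, 306])]
blue [[372.44420343 223.24066938]]
green [[382.92787134  99.78110944]]
bs [[245.68080997 -20.46819286]]
gs [[277.73872395 239.41800178]]
rs [[229.5158764  124.65779818]]
```

View pics/w1.png

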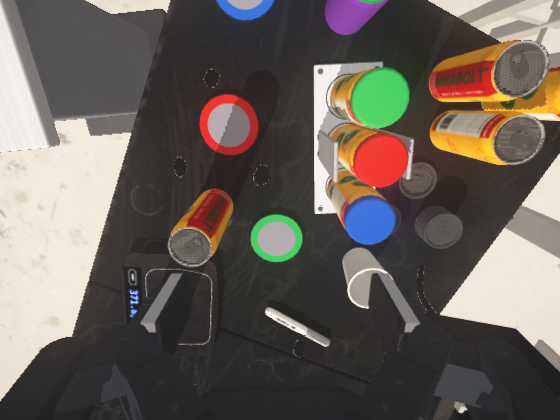

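Wrist view: green cap is at (380,98), red at (381,158), blue at (369,220), the red stand at (229,124) and the green stand at (276,238). This view is much sharper, so I fit the positions from it.

```bash
cat > d.py <<'E'
from h import *; import pickle,sys
p=pickle.load(open("w1.pkl","rb"))
B={"blue_can":(335,185,405,250),"green_can":(345,60,415,135),"red_can":(345,125,415,195),"green_stand":(240,205,310,270),"red_stand":(192,85,268,162)}
C={}
for k,b in B.items():
    m=colmask(p,k.split("_")[0],b)
    if "stand" in k: r,z=(.046,.008)
    else: r,z=.0285,.165
    h=cv2.convexHull(np.argwhere(m)[:,::-1].astype(np.int32)); (cx,cy),ax,an=cv2.fitEllipse(h)
    # top-face circle fit: point minimising ellipse centre distance
    def f(v):
        (x,y),_,_=cv2.fitEllipse(project(p,cyl(*v,r,z,z)).astype(np.float32)); return [x-cx,y-cy]
    s=least_squares(f,(.5,-.2)); pr=cv2.fitEllipse(project(p,cyl(*s.x,r,z,z)).astype(np.float32))[1]
    v,e=fit([(p,mb(m),np.ones(4))],r,z-.012 if "can" in k else .002,z)
    print(k,"ell",s.x.round(4),"axes",np.round(ax,1),np.round(pr,1),"bbox",v.round(4),e.round(1)); C[k]=s.x
d=C["green_can"]-C["blue_can"]; print(np.linalg.norm(d),np.degrees(np.arctan2(d[1],d[0])),(C["green_can"]+C["blue_can"])/2)
# rack plate: white pixels, left edge
g=p["color"].astype(int); m=((g.min(2)>140)&(g.max(2)-g.min(2)<30)).astype(np.uint8); m[:, :305]=0;m[:, 345:]=0;m[:55]=0;m[225:]=0
rows=[(y,np.nonzero(m[y])[0].min()) for y in range(70,211,10) if m[y].any()]; print(rows)
K=p["intrinsics"];T=p["world_from_camera"]
def w(u,v,z):
    d=T[:3,:3]@np.array([(u-K[0,2])/K[0,0],-(v-K[1,2])/K[1,1],-1]);o=T[:3,3];return (o+d*(z-o[2])/d[2])[:2]
for u,v in((314.5,65.5),(314.5,213.5)): print("corner",w(u,v,.006))
L=cv2.fitLine(np.array([w(x,y,.006) for y,x in rows],np.float32),cv2.DIST_HUBER,0,.01,.01).ravel(); print(L,np.degrees(np.arctan2(L[1],L[0])))
E
python3 d.py
```

```text
blue_can ell [ 0.5443 -0.2557] axes [48.4 51.8] [48.6 53. ] bbox [ 0.5918 -0.2598] [-1.5 -1.5  1.4  1.7]
green_can ell [ 0.5518 -0.1305] axes [56.5 63. ] [59.3 63.9] bbox [ 0.6018 -0.1333] [-1.4 -1.2  1.4  1.4]
red_can ell [ 0.5942 -0.1926] axes [53.1 58.3] [53.5 58.9] bbox [ 0.6018 -0.193 ] [-0.  -0.1  0.   0.1]
green_stand ell [ 0.5952 -0.2952] axes [48.2 52.3] [53.9 58.9] bbox [ 0.4792 -0.34  ] [-1.4 -2.   1.4  2.3]
red_stand ell [ 0.4052 -0.1535] axes [58.5 62.4] [61.5 66.3] bbox [ 0.4282 -0.1533] [-1.7 -1.4  1.7  1.7]
0.1254367411212194 86.58398861433173 [ 0.54803371 -0.19314283]
[(70, np.int64(314)), (80, np.int64(314)), (90, np.int64(314)), (100, np.int64(314)), (110, np.int64(314)), (120, np.int64(314)), (130, np.int64(314)), (140, np.int64(314)), (150, np.int64(314)), (160, np.int64(314)), (170, np.int64(314)), (180, np.int64(314)), (190, np.int64(314)), (200, np.int64(314)), (210, np.int64(314))]
corner [ 0.55839764 -0.08507579]
corner [ 0.54526594 -0.30223542]
[ 0.06087847  0.99814516  0.5522297  -0.17485164] 86.50976
```

Blue is at (0.593,-0.260), green at (0.602,-0.134), and the rack y axis points at yaw 86.5°. The plate edge gives a rack centre of about (0.599,-0.197), which agrees. I go for blue.

Emit:
drive_tool --pt "0 0 -2 0 0 0 1" --pt "0 0 0 -0.011 0.025 0 1" --pt "0 0 0 -0.011 0.025 0 1" --pt "0 0 0 -0.011 0.025 0 1" --pt "0 0 0 -0.01 0.024 0 1" --pt "0 0 0 0 0 0.035 1" --pt "0 0 0 0 0 0.03 1" --pt "0 0 0 0 0 0 1"

```text
time: 4.0
tool_pos: [0.5896, -0.2588, 0.2306]
tcp_rot: [-2.277, -2.147, 0.007]
wrist_force: [-1.3, 0.1, -2.3]
width: 1.001
grip_force: 0.0
```

```bash
cat > e.py <<'E'
from w import *
import sys
# usage: e.py name col l t r b  -> cap/stand fit
p,s=shot(sys.argv[1]); 
x,y,z=s['tool_pos'];print(s['tool_pos'].round(4),'yaw',2*np.degrees(np.arctan2(s['tcp_rot'][1],s['tcp_rot'][0])))
for a in sys.argv[2:]:
    col,r,z0,z1,gx,gy=a.split(','); r,z0,z1,gx,gy=map(float,(r,z0,z1,gx,gy))
    P=bb(project(p,cyl(gx,gy,r,z0,z1))); b=np.r_[np.maximum(P[:2]-12,0),P[2:]+12].astype(int)
    m=colmask(p,col,b); o=mb(m); w=np.array([o[0]>2,o[1]>2,o[2]<557,o[3]<417])*1.
    v,e=fit([(p,o,w)],r,z0,z1,(gx,gy)); print(col,v.round(4),e.round(1),o)
E
python3 e.py w2 blue,.0285,.153,.165,.593,-.26 green,.0285,.153,.165,.602,-.134
```

```text
[ 0.5896 -0.2588  0.2306] yaw -273.364656788096
blue [ 0.5927 -0.2596] [-1.6 -1.7  1.6  2. ] [250.5 176.5 316.5 241.5]
green [ 0.6039 -0.1319] [-2.2 -0.   2.2  0.2] [250.5  -0.5 328.5  82.5]
```

View pics/w2.png

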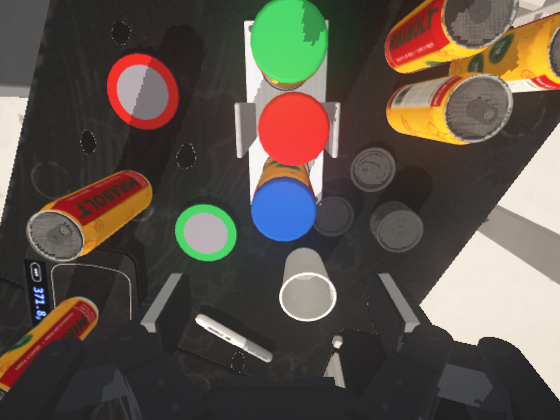

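Wrist view: the blue cap at (283,209) is centred between the fingers (columns 162 and 398). The cup is at (305,285), clear of the path. I descend.

Emit:
drive_tool --pt "0 0 0 0 0 0.02 1" --pt "0 0 0 0 0 0.02 1" --pt "0 0 0 0 0 0.02 1" --pt "0 0 0 0 0 0.02 1" --pt "0 0 0 0 0 0.02 1" --pt "0 0 0 0 0 0.02 1" --pt "0 0 0 0 0 0 1" --pt "0 0 0 0 0 0 1"

```text
time: 4.72
tool_pos: [0.5933, -0.2605, 0.1198]
tcp_rot: [-2.285, -2.156, 0.0]
wrist_force: [-0.2, -0.0, 0.2]
width: 1.0
grip_force: 0.0
```

Emit:
drive_tool --pt "0 0 0 0 0 0.009 1" --pt "0 0 0 0 0 0 0.3" --pt "0 0 0 0 0 0 0" --pt "0 0 0 0 0 0 0" --pt "0 0 0 0 0 0 0" --pt "0 0 0 0 0 0 0" --pt "0 0 0 0 0 0 0" --pt "0 0 0 0 0 0 0" --force 60

```text
time: 5.38
tool_pos: [0.5944, -0.2609, 0.1117]
tcp_rot: [2.283, 2.154, 0.002]
wrist_force: [-0.8, -0.6, 6.3]
width: 0.617
grip_force: 63.9
```

Emit:
drive_tool --pt "0 0 0 0 0 -0.01 0" --pt "0 0 0 0 0 -0.03 0" --pt "0 0 0 0 0 -0.037 0" --pt "0 0 0 0 0 -0.037 0" --pt "0 0 0 0 0 -0.037 0" --pt "0 0 0 0 0 -0.034 0" --pt "0 0 0 0 0 0 0" --pt "0 0 0 0 0 0 0"

```text
time: 6.05
tool_pos: [0.5944, -0.2611, 0.2979]
tcp_rot: [2.281, 2.152, 0.003]
wrist_force: [-0.0, 0.1, -4.2]
width: 0.619
grip_force: 64.2
```

Emit:
drive_tool --pt "0 0 0 0.01 -0.02 0 0" --pt "0 0 0 0.02 -0.03 0 0" --pt "0 0 0 0.02 -0.033 0 0" --pt "0 0 0 0.02 -0.033 0 0" --pt "0 0 0 0.03 -0.016 0 0" --pt "0 0 0 0.035 0 0 0" --pt "0 0 0 0.035 0 0 0" --pt "0 0 0 0.035 0 0 0"

```text
time: 6.72
tool_pos: [0.4708, -0.0467, 0.2914]
tcp_rot: [-2.284, -2.151, 0.005]
wrist_force: [0.8, -0.5, -2.9]
width: 0.619
grip_force: 64.9
```

Emit:
drive_tool --pt "0 0 0 0.035 0 0 0" --pt "0 0 0 0.025 0 0 0" --pt "0 0 0 0.01 0 0 0" --pt "0 0 0 0 0 0 0" --pt "0 0 0 0 0 0 0"

```text
time: 7.13
tool_pos: [0.4762, 0.0215, 0.2925]
tcp_rot: [-2.282, -2.156, 0.006]
wrist_force: [0.3, -0.2, -3.4]
width: 0.615
grip_force: 64.9
```

```bash
python3 e.py w3 blue,.046,.002,.008,.477,.023 red,.046,.002,.008,.429,-.153
```

```text
[0.4762 0.0215 0.2925] yaw -273.2522634665071
blue [0.4754 0.0292] [-1.8 -7.4  1.8  8.5] [249.5 131.5 308.5 178.5]
red [ 0.3908 -0.1195] [-23.2 -14.5  23.4  17.8] [227.5 237.5 237.5 257.5]
```

View pics/w3.png

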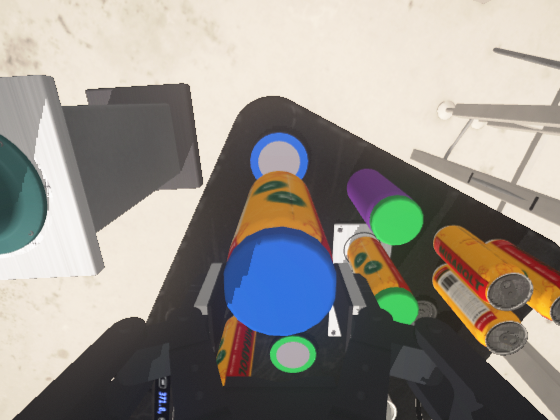

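The can is held upright and the blue stand's ring shows at (279,160), its lower part hidden by the can. I refit it with the lower edge left out.

```bash
python3 -c "
from h import *;import pickle
p=pickle.load(open('w3.pkl','rb'));o=np.array([249.5,131.5,308.5,178.5])
for r in(.046,.0435): print(fit([(p,o,np.array([1,1,1,0.]))],r,.002,.008,(.477,.023)))
w=pickle.load(open('w1.pkl','rb'));print(w['world_from_camera'][:3,3])
m=colmask(p,'blue',(215,220,345,345));print(mb(m))
"
```

```text
(array([0.47478495, 0.0187029 ]), array([-1.53054187,  0.09476168,  1.52804491,  0.        ]))
(array([0.47494175, 0.02133987]), array([ 0.10512489, -0.0061758 , -0.10496241,  0.        ]))
[ 0.5057898  -0.1266006   0.48322002]
[222.5 226.5 336.5 335.5]
```

Emit:
drive_tool --pt "0 0 0 0 0 0.03 0" --pt "0 0 0 0 0 0.035 0" --pt "0 0 0 0 0 0.035 0" --pt "0 0 0 0 0 0.03 0" --pt "0 0 0 0 0 0.025 0" --pt "0 0 0 0 0 0.015 0" --pt "0 0 0 0 0 0 0" --pt "0 0 0 0 0 0 0"

```text
time: 7.85
tool_pos: [0.4763, 0.0204, 0.1236]
tcp_rot: [-2.286, -2.152, 0.004]
wrist_force: [0.5, -0.5, -2.8]
width: 0.615
grip_force: 65.0
```

Emit:
drive_tool --pt "0 0 0 0 0 0.005 0" --pt "0 0 0 0 0 0.003 0" --pt "0 0 0 0 0 0.001 0" --pt "0 0 0 0 0 0 0"

```text
time: 8.18
tool_pos: [0.4779, 0.0216, 0.1164]
tcp_rot: [2.285, 2.155, 0.001]
wrist_force: [0.8, 0.4, -2.8]
width: 0.616
grip_force: 65.0
```

Emit:
drive_tool --pt "0 0 0 0 0 0.001 0" --pt "0 0 0 0 0 0.001 0" --pt "0 0 0 0 0 0 0"

```text
time: 8.43
tool_pos: [0.4775, 0.0218, 0.1139]
tcp_rot: [2.285, 2.156, 0.0]
wrist_force: [-1.0, 0.8, -3.0]
width: 0.618
grip_force: 65.0
```

Emit:
drive_tool --pt "0 0 0 0 0 0.001 0" --pt "0 0 0 0 0 0 0" --pt "0 0 0 0 0 0 0"

```text
time: 8.68
tool_pos: [0.4778, 0.022, 0.1137]
tcp_rot: [2.285, 2.156, 0.001]
wrist_force: [-2.0, 0.0, 5.2]
width: 0.617
grip_force: 65.7
```

Emit:
drive_tool --pt "0 0 0 0 0 0 0.8" --pt "0 0 0 0 0 0 1" --pt "0 0 0 0 0 0 1" --pt "0 0 0 0 0 0 1" --pt "0 0 0 0 0 -0.02 1" --pt "0 0 0 0 0 -0.035 1" --pt "0 0 0 0 0 -0.04 1" --pt "0 0 0 0 0 -0.04 1"

```text
time: 9.35
tool_pos: [0.4765, 0.0217, 0.2483]
tcp_rot: [-2.284, -2.155, 0.003]
wrist_force: [1.3, -0.2, 0.6]
width: 1.004
grip_force: 0.0
```

Emit:
drive_tool --pt "0 0 0 0 0 -0.03 1" --pt "0 0 0 -0.02 0.018 0 1" --pt "0 0 0 -0.03 0.027 0 1" --pt "0 0 0 -0.03 0.027 0 1" --pt "0 0 0 -0.03 0.027 0 1" --pt "0 0 0 -0.025 0.022 0 1" --pt "0 0 0 -0.0135 0.0125 0 1" --pt "0 0 0 0 0 0 1"

```text
time: 10.02
tool_pos: [0.6039, -0.1377, 0.2765]
tcp_rot: [2.288, 2.152, -0.002]
wrist_force: [0.6, 0.2, 0.8]
width: 1.0
grip_force: 0.0
```

Emit:
drive_tool --pt "0 0 0 0 0 0.02 1" --pt "0 0 0 0 0 0.02 1" --pt "0 0 0 0 0 0 1" --pt "0 0 0 0 0 0 1"

```text
time: 10.35
tool_pos: [0.6006, -0.1334, 0.2363]
tcp_rot: [-2.282, -2.154, 0.003]
wrist_force: [1.0, 0.2, 0.1]
width: 1.004
grip_force: 0.0
```

```bash
python3 e.py w4 green,.0285,.153,.165,.602,-.134 red,.0285,.153,.165,.6,-.195 red,.0435,.002,.008,.429,-.153 green,.0435,.002,.008,.48,-.34
```

```text
[ 0.6006 -0.1334  0.2363] yaw -273.31778563256006
green [ 0.6026 -0.1327] [-2.  -2.1  1.9  2.4] [249.5 173.5 313.5 236.5]
red [ 0.6039 -0.1906] [-1.7  1.7  1.7 -1.7] [256.5 232.5 316.5 297.5]
red [ 0.4283 -0.1525] [-0.8 -0.1  0.8  0.2] [120.5 158.5 185.5 221.5]
green [ 0.485  -0.3405] [-3.6 -0.9  3.7  1.2] [187.5 281.5 237.5 329.5]
```

View pics/w4.png

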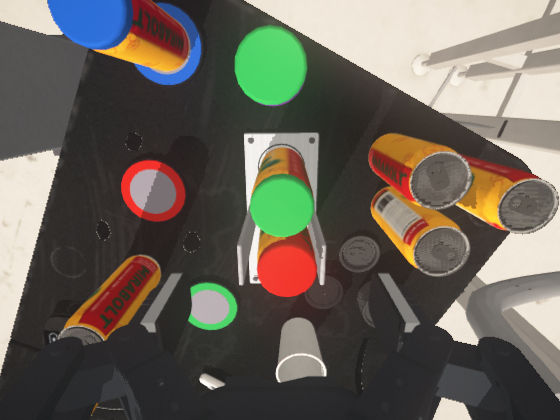

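Blue stands upright on its stand (top left). The green cap at (282,205) is centred between the fingers. I descend on green.

Emit:
drive_tool --pt "0 0 0 0 0 0.02 1" --pt "0 0 0 0 0 0.02 1" --pt "0 0 0 0 0 0.02 1" --pt "0 0 0 0 0 0.02 1" --pt "0 0 0 0 0 0.02 1" --pt "0 0 0 0 0 0.015 1" --pt "0 0 0 0 0 0 1" --pt "0 0 0 0 0 0 1"

```text
time: 11.07
tool_pos: [0.6022, -0.134, 0.1236]
tcp_rot: [2.285, 2.156, 0.0]
wrist_force: [0.6, -0.7, -0.3]
width: 0.999
grip_force: 0.0
```

Emit:
drive_tool --pt "0 0 0 0 0 0.012 1" --pt "0 0 0 0 0 0 0.3" --pt "0 0 0 0 0 0 0" --pt "0 0 0 0 0 0 0" --pt "0 0 0 0 0 0 0" --pt "0 0 0 0 0 0 0" --pt "0 0 0 0 0 0 0" --pt "0 0 0 0 0 0 0" --force 60

```text
time: 11.73
tool_pos: [0.6032, -0.1347, 0.1123]
tcp_rot: [2.284, 2.154, 0.002]
wrist_force: [-0.2, -0.7, 6.4]
width: 0.615
grip_force: 63.9
```

Emit:
drive_tool --pt "0 0 0 0 0 -0.01 0" --pt "0 0 0 0 0 -0.03 0" --pt "0 0 0 0 0 -0.037 0" --pt "0 0 0 0 0 -0.037 0" --pt "0 0 0 0 0 -0.037 0" --pt "0 0 0 0 0 -0.034 0" --pt "0 0 0 0 0 0 0" --pt "0 0 0 0 0 0 0"

```text
time: 12.4
tool_pos: [0.6031, -0.1345, 0.2983]
tcp_rot: [2.282, 2.153, 0.004]
wrist_force: [-0.4, -0.4, -4.8]
width: 0.615
grip_force: 64.5
```

Emit:
drive_tool --pt "0 0 0 -0.01 -0.02 0 0" --pt "0 0 0 -0.01 -0.035 0 0" --pt "0 0 0 -0.02 -0.035 0 0" --pt "0 0 0 -0.035 -0.02 0 0" --pt "0 0 0 -0.035 0 0 0" --pt "0 0 0 -0.035 0 0 0" --pt "0 0 0 -0.035 0 0 0" --pt "0 0 0 -0.02 0 0 0"

```text
time: 13.07
tool_pos: [0.478, -0.3299, 0.2916]
tcp_rot: [-2.283, -2.15, 0.004]
wrist_force: [0.8, -1.6, -3.0]
width: 0.616
grip_force: 65.3
```

Emit:
drive_tool --pt "0 0 0 -0.0127 0 0 0" --pt "0 0 0 0 0 0 0" --pt "0 0 0 0 0 0 0" --pt "0 0 0 0 0 0 0"

```text
time: 13.4
tool_pos: [0.4795, -0.3385, 0.2942]
tcp_rot: [-2.282, -2.154, -0.001]
wrist_force: [-0.5, -0.2, -3.2]
width: 0.612
grip_force: 65.3
```

```bash
python3 e.py w5 red,.0435,.002,.008,.429,-.153; python3 -c "
from h import *;import pickle
p=pickle.load(open('w5.pkl','rb'));P=bb(project(p,cyl(.481,-.3405,.0435,.002,.008)));print(P)
b=np.r_[P[:2]-15,P[2:]+15].astype(int);o=mb(colmask(p,'green',b));print(o)
print(fit([(p,o,np.array([1,1,1,0.]))],.0435,.002,.008,(.48,-.34)))"
```

```text
[ 0.4795 -0.3385  0.2942] yaw -273.3009825742629
red [ 0.4286 -0.1521] [-0.2 -0.   0.2  0. ] [198.5  -0.5 265.5  59.5]
[251.34878726 133.41853529 309.82745218 191.94832121]
[250.5 133.5 308.5 177.5]
(array([ 0.4793781 , -0.34054166]), array([-0.23617407,  0.01366706,  0.23594998,  0.        ]))
```

View pics/w5.png

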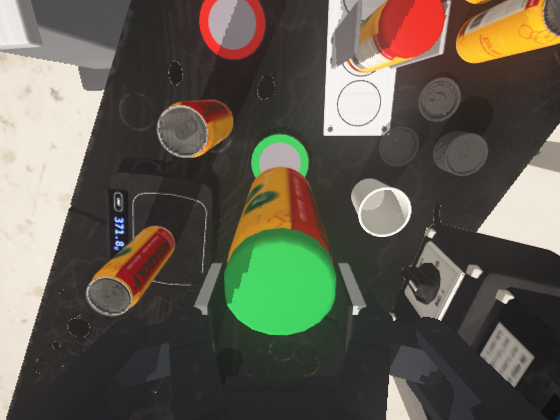

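Green is held above the green stand (ring at (280,160)). The rack shows a printed place circle at (358,103). The plain can and cup are undisturbed. I lower the can.

Emit:
drive_tool --pt "0 0 0 0 0 0.03 0" --pt "0 0 0 0 0 0.035 0" --pt "0 0 0 0 0 0.035 0" --pt "0 0 0 0 0 0.03 0" --pt "0 0 0 0 0 0.025 0" --pt "0 0 0 0 0 0.017 0" --pt "0 0 0 0 0 0 0" --pt "0 0 0 0 0 0 0"

```text
time: 14.12
tool_pos: [0.4794, -0.3383, 0.1229]
tcp_rot: [-2.281, -2.155, 0.0]
wrist_force: [1.1, -0.0, -4.1]
width: 0.614
grip_force: 65.4
```

Emit:
drive_tool --pt "0 0 0 0 0 0.003 0" --pt "0 0 0 0 0 0.002 0" --pt "0 0 0 0 0 0.001 0" --pt "0 0 0 0 0 0 0" --pt "0 0 0 0 0 0 0"

```text
time: 14.53
tool_pos: [0.4803, -0.3406, 0.1186]
tcp_rot: [2.284, 2.155, 0.0]
wrist_force: [0.5, -0.9, -4.0]
width: 0.615
grip_force: 65.4
```

```bash
cat >> h.py <<'E'
def pix2w(p,u,v,z):
    K=p["intrinsics"];T=p["world_from_camera"]
    d=T[:3,:3]@np.array([(u-K[0,2])/K[0,0],-(v-K[1,2])/K[1,1],-1]);o=T[:3,3];return (o+d*(z-o[2])/d[2])[:2]
E
python3 -c "
from h import *;import pickle
p=pickle.load(open('w5.pkl','rb'))
g=cv2.cvtColor(p['color'],cv2.COLOR_RGB2GRAY)[75:133,328:392]
g=cv2.resize(g,None,fx=4,fy=4,interpolation=cv2.INTER_CUBIC)
c=cv2.HoughCircles(g,cv2.HOUGH_GRADIENT,1,50,param1=80,param2=20,minRadius=70,maxRadius=110);print(c)
for x,y,r in c[0][:2]: print(x/4+328,y/4+75,pix2w(p,x/4+328,y/4+75,.006))
# plate corner bottom
print(pix2w(p,323.5,134.5,.006),pix2w(p,390,134.5,.006))
"
```

```text
[[[129.5 101.5  82.7]]]
360.375 100.375 [ 0.59773459 -0.25809879]
[ 0.54554415 -0.30185872] [ 0.64174874 -0.30744535]
```

Emit:
drive_tool --pt "0 0 0 0 0 0.003 0" --pt "0 0 0 0 0 0.001 0" --pt "0 0 0 0 0 0 0" --pt "0 0 0 0 0 0 0"

```text
time: 14.87
tool_pos: [0.4802, -0.3407, 0.1144]
tcp_rot: [2.284, 2.155, 0.0]
wrist_force: [-0.2, 0.4, -0.2]
width: 0.614
grip_force: 65.7
```

Emit:
drive_tool --pt "0 0 0 0 0 0 0.8" --pt "0 0 0 0 0 0 1" --pt "0 0 0 0 0 0 1" --pt "0 0 0 0 0 0 1" --pt "0 0 0 0 0 -0.02 1" --pt "0 0 0 0 0 -0.035 1" --pt "0 0 0 0 0 -0.04 1" --pt "0 0 0 0 0 -0.04 1"

```text
time: 15.53
tool_pos: [0.4792, -0.3396, 0.2493]
tcp_rot: [-2.283, -2.154, 0.0]
wrist_force: [1.1, 0.1, 0.6]
width: 1.001
grip_force: 0.0
```

Emit:
drive_tool --pt "0 0 0 0 0 -0.03 1" --pt "0 0 0 0.02 0.01 0 1" --pt "0 0 0 0.035 0.015 0 1" --pt "0 0 0 0.035 0.015 0 1" --pt "0 0 0 0.035 0.015 0 1" --pt "0 0 0 0.025 0.006 0 1" --pt "0 0 -7 0 0 0 1" --pt "0 0 -7 0 0 0 1"

```text
time: 16.2
tool_pos: [0.5502, -0.192, 0.2789]
tcp_rot: [1.995, 2.427, 0.0]
wrist_force: [-0.6, 0.6, -0.3]
width: 1.0
grip_force: 0.0
```

Emit:
drive_tool --pt "0 0 -7 0 0 0 1" --pt "0 0 -7 0 0 0 1" --pt "0 0 -7 0 0 0 1" --pt "0 0 -7 0 0 0 1" --pt "0 0 -7 0 0 0 1" --pt "0 0 -7 0 0 0 1" --pt "0 0 -7 0 0 0 1" --pt "0 0 -7 0 0 0 1"

```text
time: 16.87
tool_pos: [0.5495, -0.1939, 0.2789]
tcp_rot: [0.626, 3.078, 0.0]
wrist_force: [0.6, 0.3, 0.1]
width: 0.996
grip_force: 0.0
```

Emit:
drive_tool --pt "0 0 -7 0 0 0 1" --pt "0 0 -7 0 0 0 1" --pt "0 0 -6 0 0 0 1" --pt "0 0 0 0 0 0 1" --pt "0 0 0 0 0 0 1" --pt "0 0 0 0 0 0 1"

```text
time: 17.37
tool_pos: [0.5495, -0.194, 0.2788]
tcp_rot: [0.096, 3.14, 0.0]
wrist_force: [0.4, 0.2, 0.9]
width: 0.997
grip_force: 0.0
```

```bash
python3 e.py w6 red,.0275,.153,.165,.601,-.194 green,.0435,.002,.008,.48,-.34; python3 -c "
from workcell import status;print(status.read_state()['q'].round(3))"
```

```text
[ 0.5495 -0.194   0.2788] yaw 176.50991088983
red [ 0.6005 -0.1939] [ 0.5  0.8 -0.5 -0.9] [254.5 210.5 309.5 265.5]
green [ 0.4795 -0.3359] [-3.8 -0.3  3.9  0.6] [144.5  84.5 201.5 149.5]
[-0.382  0.048  1.696  0.     1.397 -1.893]
```

View pics/w6.png

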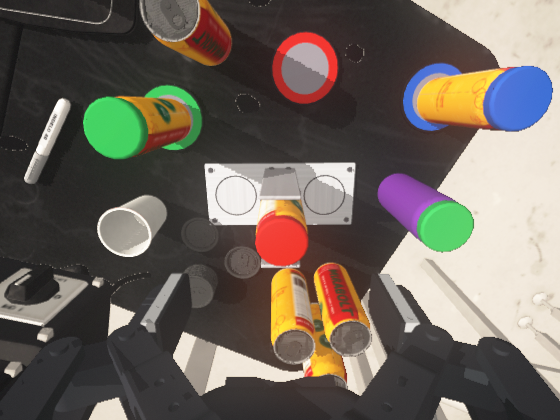

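Wrist view: both parked cans are upright on their stands. The red cap is at (282,238) and the empty place circles are at (236,195) and (324,195). I measure the circles while approaching red.

```bash
python3 -c "
from h import *;import pickle
p=pickle.load(open('w6.pkl','rb'))
for l,r in((208,264),(296,352)):
    g=cv2.cvtColor(p['color'],cv2.COLOR_RGB2GRAY)[166:224,l:r]
    g=cv2.resize(g,None,fx=4,fy=4,interpolation=cv2.INTER_CUBIC)
    c=cv2.HoughCircles(g,cv2.HOUGH_GRADIENT,1,200,param1=60,param2=15,minRadius=70,maxRadius=90)
    for x,y,R in c[0][:1]: print(x/4+l,y/4+166,R/4,pix2w(p,x/4+l,y/4+166,.006))
for c in ((.5945,-.261),(.6032,-.1347),(.5962,-.2608),(.6035,-.131)): print(c,bb(project(p,cyl(*c,.0285,.006,.006))))
for u,v in((205,163),(355.5,163),(351.5,223.5),(212,223)): print(pix2w(p,u,v,.006))
"
```

```text
236.875 195.375 20.125 [ 0.59535491 -0.25994338]
323.625 194.875 20.3 [ 0.60257854 -0.13045148]
(0.5945, -0.261) [216.99554715 176.18653761 255.18908041 212.82724322]
(0.6032, -0.1347) [301.73186993 176.78736385 339.87473161 213.37376096]
(0.5962, -0.2608) [217.27286197 177.31218296 255.4209894  213.86674599]
(0.6035, -0.131) [304.21161239 176.83503922 342.35465737 213.41754569]
[ 0.54403141 -0.30071995]
[ 0.55742347 -0.0837291 ]
[ 0.6512607  -0.08823899]
[ 0.63714394 -0.30291311]
```

Emit:
drive_tool --pt "0 0 0 -0.02 0 0 1" --pt "0 0 0 -0.02 0 0 1" --pt "0 0 0 -0.011 0 0 1" --pt "0 0 0 0 0 0.03 1" --pt "0 0 0 0 0 0.025 1" --pt "0 0 0 0 0 0 1" --pt "0 0 0 0 0 0 1"

```text
time: 18.0
tool_pos: [0.5989, -0.1964, 0.2217]
tcp_rot: [-0.092, -3.136, -0.002]
wrist_force: [1.2, -0.1, -0.4]
width: 0.997
grip_force: 0.0
```

```bash
python3 e.py w7 red,.0275,.153,.165,.601,-.194
```

```text
[ 0.5989 -0.1964  0.2217] yaw -183.36804146328453
red [ 0.6017 -0.191 ] [ 4.5  0.1 -4.6 -0.5] [246.5 178.5 324.5 247.5]
```

View pics/w7.png

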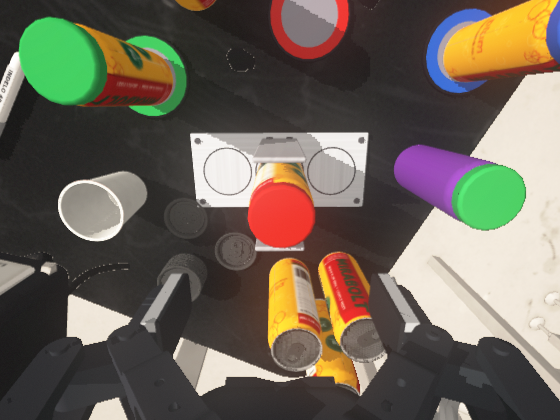

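The red cap at (281,214) is centred between the fingers (175 and 390) and both neighbours are gone. I descend.

Emit:
drive_tool --pt "0 0 0 0 0 0.02 1" --pt "0 0 0 0 0 0.02 1" --pt "0 0 0 0 0 0.02 1" --pt "0 0 0 0 0 0.02 1" --pt "0 0 0 0 0 0.02 1" --pt "0 0 0 0 0 0.005 1" --pt "0 0 0 0 0 0 1" --pt "0 0 0 0 0 0 1"

```text
time: 18.72
tool_pos: [0.6016, -0.1975, 0.1208]
tcp_rot: [0.092, 3.138, -0.001]
wrist_force: [0.0, 0.1, -0.1]
width: 1.002
grip_force: 0.0
```

Emit:
drive_tool --pt "0 0 0 0 0.002 0.009 1" --pt "0 0 0 0 0 0 0.3" --pt "0 0 0 0 0 0 0" --pt "0 0 0 0 0 0 0" --pt "0 0 0 0 0 0 0" --pt "0 0 0 0 0 0 0" --pt "0 0 0 0 0 0 0" --pt "0 0 0 0 0 0 0" --force 60

```text
time: 19.38
tool_pos: [0.6017, -0.1954, 0.1111]
tcp_rot: [0.092, 3.138, -0.001]
wrist_force: [1.8, 0.4, 5.8]
width: 0.622
grip_force: 64.2
```

Emit:
drive_tool --pt "0 0 0 0 0 -0.01 0" --pt "0 0 0 0 0 -0.03 0" --pt "0 0 0 0 0 -0.037 0" --pt "0 0 0 0 0 -0.037 0" --pt "0 0 0 0 0 -0.037 0" --pt "0 0 0 0 0 -0.034 0" --pt "0 0 0 0 0 0 0" --pt "0 0 0 0 0 0 0"

```text
time: 20.05
tool_pos: [0.6013, -0.1953, 0.297]
tcp_rot: [0.091, 3.137, -0.002]
wrist_force: [-0.0, 0.0, -5.1]
width: 0.617
grip_force: 64.5
```

Emit:
drive_tool --pt "0 0 0 0.02 0.004 0 0" --pt "0 0 0 0.035 0.007 0 0" --pt "0 0 0 0.035 0.007 0 0" --pt "0 0 0 0.035 0.007 0 0" --pt "0 0 0 0.035 0.005 0 0" --pt "0 0 0 0.015 0.003 0 0" --pt "0 0 0 0 0 0 0" --pt "0 0 0 0 0 0 0"

```text
time: 20.72
tool_pos: [0.4258, -0.1511, 0.2919]
tcp_rot: [-0.092, -3.136, -0.002]
wrist_force: [0.1, -0.9, -4.5]
width: 0.619
grip_force: 64.5
```

Emit:
drive_tool --pt "0 0 0 0 0 0.03 0" --pt "0 0 0 0 0 0.035 0" --pt "0 0 0 0 0 0.035 0" --pt "0 0 0 0 0 0.03 0" --pt "0 0 0 0 0 0.025 0" --pt "0 0 0 0 0 0.013 0" --pt "0 0 0 0 0 0 0" --pt "0 0 0 0 0 0 0"

```text
time: 21.38
tool_pos: [0.4267, -0.1513, 0.1246]
tcp_rot: [-0.091, -3.136, -0.003]
wrist_force: [0.9, -0.0, -3.0]
width: 0.615
grip_force: 64.5
```

Emit:
drive_tool --pt "0 0 0 -0.002 0 0.005 0" --pt "0 0 0 0 0 0.002 0" --pt "0 0 0 0 0 0.001 0" --pt "0 0 0 0 0 0 0" --pt "0 0 0 0 0 0 0"

```text
time: 21.8
tool_pos: [0.4302, -0.1522, 0.1194]
tcp_rot: [0.091, 3.139, -0.001]
wrist_force: [1.5, -0.5, -3.9]
width: 0.616
grip_force: 64.5
```

Contact is expected at 0.1131.

Emit:
drive_tool --pt "0 0 0 0 0 0.003 0" --pt "0 0 0 0 0 0.002 0" --pt "0 0 0 0 0 0.001 0" --pt "0 0 0 0 0 0 0" --pt "0 0 0 0 0 0 0"

```text
time: 22.22
tool_pos: [0.4299, -0.152, 0.1131]
tcp_rot: [0.091, 3.14, -0.0]
wrist_force: [-0.1, -0.5, -2.1]
width: 0.619
grip_force: 64.7
```

Emit:
drive_tool --pt "0 0 0 0 0 0.001 0" --pt "0 0 0 0 0 0 0.8" --pt "0 0 0 0 0 0 1" --pt "0 0 0 0 0 0 1" --pt "0 0 0 0 0 0 1" --pt "0 0 0 0 0 -0.025 1" --pt "0 0 0 0 0 -0.035 1" --pt "0 0 0 0 0 -0.04 1"

```text
time: 22.88
tool_pos: [0.4277, -0.1512, 0.2105]
tcp_rot: [-0.091, -3.135, -0.003]
wrist_force: [-0.1, -0.3, 0.1]
width: 0.994
grip_force: 0.0
```

Emit:
drive_tool --pt "0 0 0 0 0 -0.04 1" --pt "0 0 0 0 0 -0.027 1" --pt "0 0 0 -0.007 0.03 0 1" --pt "0 0 0 -0.007 0.035 0 1" --pt "0 0 0 -0.007 0.035 0 1" --pt "0 0 0 -0.007 0.035 0 1" --pt "0 0 0 -0.007 0.035 0 1" --pt "0 0 7 -0.003 0.007 0 1"

```text
time: 23.55
tool_pos: [0.4786, 0.027, 0.2788]
tcp_rot: [0.279, 3.129, 0.004]
wrist_force: [-0.7, -0.3, 0.2]
width: 0.999
grip_force: 0.0
```

Emit:
drive_tool --pt "0 0 7 0 0 0 1" --pt "0 0 7 0 0 0 1" --pt "0 0 7 0 0 0 1" --pt "0 0 7 0 0 0 1" --pt "0 0 7 0 0 0 1" --pt "0 0 7 0 0 0 1" --pt "0 0 7 0 0 0 1" --pt "0 0 7 0 0 0 1"

```text
time: 24.22
tool_pos: [0.478, 0.0225, 0.2787]
tcp_rot: [-1.727, -2.625, 0.0]
wrist_force: [0.1, 0.0, 0.5]
width: 1.002
grip_force: 0.0
```

Emit:
drive_tool --pt "0 0 7 0 0 0 1" --pt "0 0 7 0 0 0 1" --pt "0 0 7 0 0 0 1" --pt "0 0 6 0 0 0 1" --pt "0 0 0 0 0 0 1" --pt "0 0 0 0 0 0 1" --pt "0 0 0 0 0 0 1"

```text
time: 24.8
tool_pos: [0.478, 0.0225, 0.2787]
tcp_rot: [-2.282, -2.159, 0.0]
wrist_force: [0.7, 0.3, -0.9]
width: 0.998
grip_force: 0.0
```

```bash
python3 e.py w8 blue,.0275,.155,.167,.477,.022
```

```text
[0.478  0.0225 0.2787] yaw -273.18731803410554
blue [0.4772 0.0236] [-0.1 -0.2  0.1  0.3] [249.5 163.5 306.5 220.5]
```

View pics/w8.png

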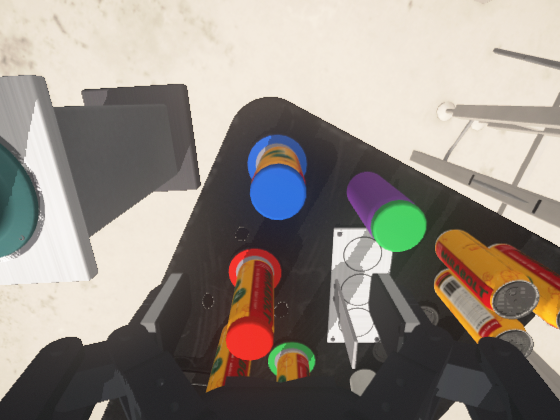

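The red can is on its stand at (250,310) and the rack is empty. The blue cap at (278,192) is centred between the fingers. I grip blue again.

Emit:
drive_tool --pt "0 0 0 0 0 0.03 1" --pt "0 0 0 0 0 0.03 1" --pt "0 0 0 0 0 0.03 1" --pt "0 0 0 0 0 0.03 1" --pt "0 0 0 0 0 0.025 1" --pt "0 0 0 0 0 0.01 1" --pt "0 0 0 0 0 0.01 1" --pt "0 0 0 0 0 0 1"

```text
time: 25.52
tool_pos: [0.477, 0.0225, 0.1124]
tcp_rot: [-2.283, -2.155, 0.003]
wrist_force: [-0.0, 0.7, 0.7]
width: 1.002
grip_force: 0.0
```

Emit:
drive_tool --pt "0 0 0 0 0 0 1" --pt "0 0 0 0 0 0 0.3" --pt "0 0 0 0 0 0 0" --pt "0 0 0 0 0 0 0" --pt "0 0 0 0 0 0 0" --pt "0 0 0 0 0 0 0" --pt "0 0 0 0 0 0 0" --pt "0 0 0 0 0 0 0" --force 60

```text
time: 26.18
tool_pos: [0.4795, 0.0224, 0.1161]
tcp_rot: [2.283, 2.154, 0.004]
wrist_force: [-2.2, -0.1, 6.0]
width: 0.62
grip_force: 62.3
```

Emit:
drive_tool --pt "0 0 0 0 0 -0.01 0" --pt "0 0 0 0 0 -0.03 0" --pt "0 0 0 0 0 -0.037 0" --pt "0 0 0 0 0 -0.037 0" --pt "0 0 0 0 0 -0.037 0" --pt "0 0 0 0 0 -0.034 0" --pt "0 0 0 0 0 0 0" --pt "0 0 0 -0.02 0 0 0"

```text
time: 26.85
tool_pos: [0.4787, 0.0049, 0.3026]
tcp_rot: [2.28, 2.157, 0.011]
wrist_force: [-0.2, -0.0, -4.1]
width: 0.613
grip_force: 64.3
```

Emit:
drive_tool --pt "0 0 0 -0.037 0 0 0" --pt "0 0 0 -0.037 0 0 0" --pt "0 0 0 -0.037 0 0 0" --pt "0 0 0 -0.03 0.025 0 0" --pt "0 0 0 -0.03 0.025 0 0" --pt "0 0 0 -0.03 0.025 0 0" --pt "0 0 0 -0.03 0.025 0 0" --pt "0 0 0 -0.02 0.02 0 0"

```text
time: 27.52
tool_pos: [0.5824, -0.258, 0.2974]
tcp_rot: [-2.286, -2.154, 0.002]
wrist_force: [-0.2, -1.2, -3.4]
width: 0.612
grip_force: 64.6
```

Emit:
drive_tool --pt "0 0 0 -0.005 0.011 0 0" --pt "0 0 0 0 0 0 0" --pt "0 0 0 0 0 0 0" --pt "0 0 0 0 0 0.03 0" --pt "0 0 0 0 0 0.035 0" --pt "0 0 0 0 0 0.035 0" --pt "0 0 0 0 0 0 0" --pt "0 0 0 0 0 0 0"

```text
time: 28.18
tool_pos: [0.5897, -0.2585, 0.1961]
tcp_rot: [-2.279, -2.152, 0.004]
wrist_force: [0.9, -0.1, -2.5]
width: 0.613
grip_force: 65.0
```

Emit:
drive_tool --pt "0 0 0 0 0 0.03 0" --pt "0 0 0 0 0 0.025 0" --pt "0 0 0 0 0 0.015 0" --pt "0 0 0 0 0 0.004 0" --pt "0 0 0 0 0 0.001 0" --pt "0 0 0 0 0 0 0" --pt "0 0 0 0 0 0 0" --pt "0 0 0 0 0 0 0"

```text
time: 28.85
tool_pos: [0.5943, -0.2614, 0.1266]
tcp_rot: [2.282, 2.153, 0.002]
wrist_force: [-0.2, -0.9, -3.3]
width: 0.62
grip_force: 65.0
```

Emit:
drive_tool --pt "0 0 0 0 0 0.005 0" --pt "0 0 0 0 0 0.003 0" --pt "0 0 0 0 0 0.002 0" --pt "0 0 0 0 0 0.001 0" --pt "0 0 0 0 0 0 0" --pt "0 0 0 0 0 0 0" --pt "0 0 0 0 0 0 0"

```text
time: 29.43
tool_pos: [0.5929, -0.261, 0.1143]
tcp_rot: [2.285, 2.155, -0.0]
wrist_force: [-2.4, 2.2, 5.3]
width: 0.614
grip_force: 65.9
```

Emit:
drive_tool --pt "0 0 0 0 0 0 0.8" --pt "0 0 0 0 0 0 1" --pt "0 0 0 0 0 0 1" --pt "0 0 0 0 0 0 1" --pt "0 0 0 0 0 -0.02 1" --pt "0 0 0 0 0 -0.035 1" --pt "0 0 0 0 0 -0.04 1" --pt "0 0 0 0 0 -0.04 1"

```text
time: 30.1
tool_pos: [0.5919, -0.2602, 0.2479]
tcp_rot: [-2.283, -2.154, 0.001]
wrist_force: [1.1, 0.3, 0.8]
width: 1.0
grip_force: 0.0
```

Emit:
drive_tool --pt "0 0 0 0 0 -0.03 1" --pt "0 0 0 -0.016 -0.02 0 1" --pt "0 0 0 -0.025 -0.03 0 1" --pt "0 0 0 -0.025 -0.03 0 1" --pt "0 0 0 -0.015 -0.02 0 1" --pt "0 0 0 -0.005 -0.008 0 1" --pt "0 0 0 0 0 0 1" --pt "0 0 0 0 0 0 1"

```text
time: 30.77
tool_pos: [0.4802, -0.3401, 0.2778]
tcp_rot: [2.286, 2.154, 0.002]
wrist_force: [-0.0, 0.1, -0.2]
width: 0.997
grip_force: 0.0
```

```bash
python3 e.py w9 green,.0275,.155,.167,.48,-.34 blue,.0275,.153,.165,.594,-.261
```

```text
[ 0.4802 -0.3401  0.2778] yaw 86.60201392301533
green [ 0.4805 -0.3398] [-0.2 -0.3  0.2  0.3] [250.5 164.5 307.5 221.5]
blue [ 0.5902 -0.2594] [-0.9  0.2  0.9 -0.1] [364.5  64.5 429.5 131.5]
```

View pics/w9.png

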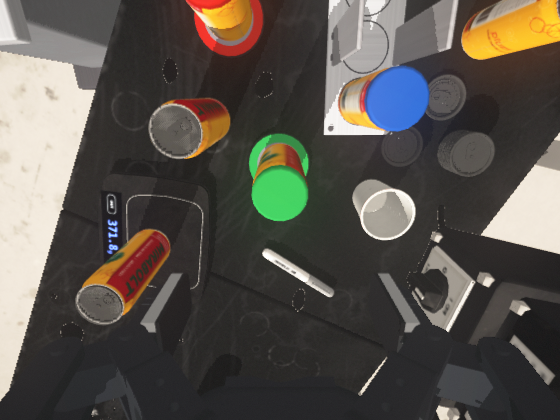

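Blue is upright on its rack place. The green cap at (279,193) is centred between the fingers. I grip green.

Emit:
drive_tool --pt "0 0 0 0 0 0.03 1" --pt "0 0 0 0 0 0.03 1" --pt "0 0 0 0 0 0.03 1" --pt "0 0 0 0 0 0.03 1" --pt "0 0 0 0 0 0.025 1" --pt "0 0 0 0 0 0.01 1" --pt "0 0 0 0 0 0.009 1" --pt "0 0 0 0 0 0 1"

```text
time: 31.48
tool_pos: [0.4799, -0.339, 0.1121]
tcp_rot: [-2.282, -2.155, 0.0]
wrist_force: [0.8, 0.1, 0.7]
width: 1.004
grip_force: 0.0
```

Emit:
drive_tool --pt "0 0 0 0 0 0 1" --pt "0 0 0 0 0 0 0.3" --pt "0 0 0 0 0 0 0" --pt "0 0 0 0 0 0 0" --pt "0 0 0 0 0 0 0" --pt "0 0 0 0 0 0 0" --pt "0 0 0 0 0 0 0" --pt "0 0 0 0 0 0 0" --force 60

```text
time: 32.15
tool_pos: [0.4813, -0.3414, 0.1166]
tcp_rot: [2.282, 2.153, 0.001]
wrist_force: [-1.2, -0.1, 4.9]
width: 0.613
grip_force: 61.8
```

Emit:
drive_tool --pt "0 0 0 0 0 -0.01 0" --pt "0 0 0 0 0 -0.03 0" --pt "0 0 0 0 0 -0.037 0" --pt "0 0 0 0 0 -0.037 0" --pt "0 0 0 0 0 -0.037 0" --pt "0 0 0 0 0 -0.034 0" --pt "0 0 0 0 0 0 0" --pt "0 0 0 0.02 0 0 0"

```text
time: 32.82
tool_pos: [0.482, -0.3242, 0.3024]
tcp_rot: [2.282, 2.147, -0.002]
wrist_force: [-0.7, -2.3, -5.6]
width: 0.611
grip_force: 64.4
```

Emit:
drive_tool --pt "0 0 0 0.037 0 0 0" --pt "0 0 0 0.037 0 0 0" --pt "0 0 0 0.037 0 0 0" --pt "0 0 0 0.025 0.03 0 0" --pt "0 0 0 0.025 0.03 0 0" --pt "0 0 0 0.025 0.03 0 0" --pt "0 0 0 0.0085 0.019 0 0" --pt "0 0 0 0 0 0 0"

```text
time: 33.48
tool_pos: [0.6038, -0.1294, 0.2968]
tcp_rot: [-2.28, -2.159, -0.002]
wrist_force: [0.1, -0.6, -3.4]
width: 0.615
grip_force: 65.0
```

Emit:
drive_tool --pt "0 0 0 0 0 0 0" --pt "0 0 0 0 0 0.03 0" --pt "0 0 0 0 0 0.035 0" --pt "0 0 0 0 0 0.035 0" --pt "0 0 0 0 0 0 0" --pt "0 0 0 0 0 0 0" --pt "0 0 0 0 0 0 0"

```text
time: 34.07
tool_pos: [0.6015, -0.1333, 0.2005]
tcp_rot: [2.285, 2.154, 0.001]
wrist_force: [0.3, -0.7, -3.3]
width: 0.609
grip_force: 65.3
```

Emit:
drive_tool --pt "0 0 0 0 0 0.03 0" --pt "0 0 0 0 0 0.025 0" --pt "0 0 0 0 0 0.015 0" --pt "0 0 0 0 0 0.004 0" --pt "0 0 0 0 0 0.001 0" --pt "0 0 0 0 0 0 0" --pt "0 0 0 0 0 0 0" --pt "0 0 0 0 0 0 0"

```text
time: 34.73
tool_pos: [0.603, -0.1329, 0.1264]
tcp_rot: [2.283, 2.153, 0.004]
wrist_force: [0.1, 0.9, -4.6]
width: 0.613
grip_force: 65.3
```

Emit:
drive_tool --pt "0 0 0 0 0 0.005 0" --pt "0 0 0 0 0 0.003 0" --pt "0 0 0 0 0 0.002 0" --pt "0 0 0 0 0 0.001 0" --pt "0 0 0 0 0 0 0" --pt "0 0 0 0 0 0 0" --pt "0 0 0 0 0 0 0"

```text
time: 35.32
tool_pos: [0.6017, -0.1327, 0.1146]
tcp_rot: [2.284, 2.155, 0.001]
wrist_force: [-2.7, 0.6, 5.0]
width: 0.616
grip_force: 66.2
```

Contact. I release, rise, and back off toward the robot for a final check.

Emit:
drive_tool --pt "0 0 0 0 0 0 0.8" --pt "0 0 0 0 0 0 1" --pt "0 0 0 0 0 0 1" --pt "0 0 0 0 0 0 1" --pt "0 0 0 0 0 -0.02 1" --pt "0 0 0 0 0 -0.035 1" --pt "0 0 0 0 0 -0.04 1" --pt "0 0 0 0 0 -0.04 1"

```text
time: 35.98
tool_pos: [0.6003, -0.1321, 0.2481]
tcp_rot: [-2.284, -2.154, 0.002]
wrist_force: [0.4, -0.5, -0.0]
width: 1.002
grip_force: 0.0
```

Emit:
drive_tool --pt "0 0 0 0 0 -0.04 1" --pt "0 0 0 -0.02 -0.03 -0.01 1" --pt "0 0 0 -0.02 -0.035 0 1" --pt "0 0 0 -0.025 -0.03 0 1" --pt "0 0 0 -0.015 -0.01 0 1" --pt "0 0 0 0 0 0 1" --pt "0 0 0 0 0 0 1" --pt "0 0 0 0 0 0 1"

```text
time: 36.65
tool_pos: [0.4922, -0.2058, 0.2978]
tcp_rot: [-2.285, -2.155, -0.001]
wrist_force: [-0.3, 0.2, 0.6]
width: 1.001
grip_force: 0.0
```

```bash
python3 e.py wA blue,.0275,.153,.165,.594,-.261 green,.0275,.153,.165,.602,-.132 red,.0275,.155,.167,.429,-.153 green,.0435,.002,.008,.48,-.34; python3 -c "
from workcell import read_camera;import cv2
cv2.imwrite('pics/sceneB.png',read_camera('scene')['color'][:,:,::-1])"
```

```text
[ 0.4922 -0.2058  0.2978] yaw -273.3550338891188
blue [ 0.5888 -0.2596] [-0.8 -0.8  0.7  0.9] [344.5 205.5 396.5 254.5]
green [ 0.6014 -0.1319] [-0.9 -0.2  0.9  0.3] [358.5  75.5 418.5 136.5]
red [ 0.4369 -0.152 ] [  3.3  11.7  -3.5 -12.9] [186.5  97.5 251.5 180.5]
green [ 0.4792 -0.3405] [-0.1 -0.8  0.1  0.9] [249.5 218.5 302.5 266.5]
```

View pics/wA.png

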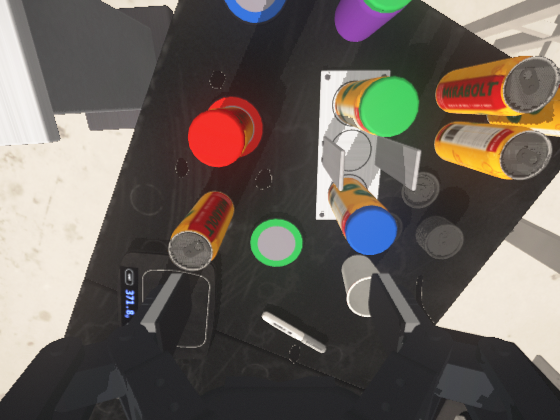

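View pics/sceneB.png

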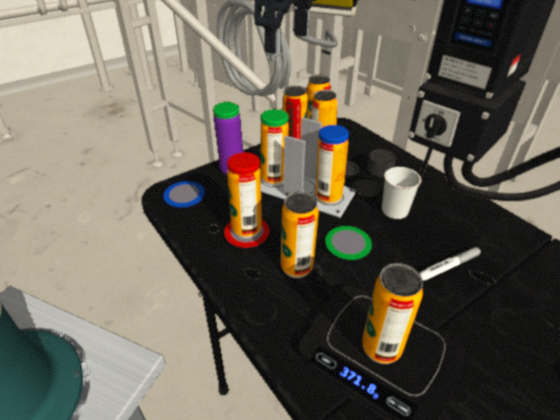

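All cans stand upright and the plain can and cup are unmoved. I compare cap positions in the fixed camera, before against after.

```bash
python3 -c "
from h import *;import pickle
p=pickle.load(open('scene.pkl','rb'))[0];q=dict(p);q['color']=np.ascontiguousarray(cv2.imread('pics/sceneB.png')[:,:,::-1])
for k,b in dict(blue=(314,120,352,152),green=(256,105,292,130)).items():
    for s in(p,q): o=mb(colmask(s,k,b));v,e=fit([(s,o,np.ones(4))],.0285,.153,.165);print(k,o,v.round(4))
o=mb(colmask(q,'red',(222,148,268,176)));print(o,fit([(q,o,np.array([1,1,1,.0]))],.0275,.155,.167,(.43,-.15)))
"
```

```text
blue [318.5 123.5 349.5 142.5] [ 0.5948 -0.261 ]
blue [318.5 123.5 349.5 143.5] [ 0.593  -0.2616]
green [261.5 108.5 289.5 125.5] [ 0.6056 -0.1351]
green [260.5 108.5 288.5 125.5] [ 0.6048 -0.1333]
[227.5 150.5 259.5 175.5] (array([ 0.43561844, -0.15283915]), array([-0.36776157, -0.04051232,  0.3732986 , -0.        ]))
```

```bash
python3 -c "
from workcell import workorder;print(workorder.finish_job())"
```

```text
the job is handed in; nothing more can be done
None
```

The job is handed in: red is on the red stand and blue and green are back on the rack, each within about 2 mm of where it started by the fixed camera. All three are upright and let go, and the plain can and cup look unmoved.

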